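Seat the tube block in the corner of the tilted stand and clamp it

TASK

Take the metal tube block and set it down on the sloping plate of the stand a few centimetres up the slope from the low corner, clear of both fences, letting go only once you feel it rest on the plate, so that it slides down into the corner by itself; if it hangs, nudge it home against both fences. Then push the clamp down its slot against the end of the block until the sprung plunger holds the block with a light, springy grip, without driving the spring to its stop. Leave the other things on the bench where they are.

Things in the scene. Friction and masses are not known exactly. Their poses are not given: they have to be found in the camera images.
- block_center (a point): Centre, half-way up, of the tube block: a plain metal block 56 mm (x) by 100 mm (y) by 40 mm high (z), 0.35 to 0.6 kg, with 15 holes in its top and 5 plastic tubes fixed in them whose caps stand 11 mm above the top. x lies across the 56 mm width (the way to grasp it), y along its length, z up. It slides easily on the sloping plate.
- deck: Sloping plate of the stand: fixed, metal, on four posts. Origin: the locating corner, on the plate's upper face where the inner faces of the two fences meet (the low end). z is square to the plate, upward; x and y lie in it along the fences and both rise, x at 11, y at 14 degrees, so the slope runs down into the corner. The plate spans x -12 to 140 mm, y -12 to 260 mm.
- seat (a point): Where the block's centre lies when it is home: x = 28, y = 50, z = 20 mm on the plate; axes as the plate's; the block's length lies along y. The fences are fixed metal strips 10 mm thick, 14 mm high above the plate: one at plate x < 0 (y = 4 to 120 mm), one at plate y < 0 (x = 4 to 100 mm). Only the clamp stands on the plate besides.
- clamp: Clamp carriage in a slot of the plate, on the line plate x = 28 mm, held where it is left by a friction brake of about 4 N. Origin: on the plate's face under the carriage's middle; axes as the plate's. It starts at plate y = 203 to 213 mm and can be pushed along -y, down to y = 128 mm. A knurled knob, 21 mm across, its axis 20 mm above the plate, sticks out up to 46 mm behind (+y).
- clamp_grip (a point): Middle of the black upright grip on the clamp carriage: 30 mm (x) by 12 mm (y), from 34 to 63 mm above the plate. Push it, or pinch it across the 30 mm. Axes as the plate's; it moves with the carriage.
- clamp_spindle (a point): Point on the carriage's middle, 20 mm above the plate, on the axis of its screw spindle, which points along -y at the block's end. The sprung rubber tip (19 mm across) stands 40 to 64 mm ahead (-y) of this point: the last user left the screw anywhere between and it is not reported. The tip gives from 1 N, 3 N per mm, and meets its stop after 3 mm (10 N).
- timer: Bystander: white countdown timer, 66 by 66 by 19 mm, loose on the bench right of the stand. Origin under its centre.
- marker_2: Bystander: marker pen, 13 by 135 by 14 mm, lying loose on the bench right of the stand. Origin under its centre, y along the pen.
- pcr_plate: Bystander: white 96-well plate on its holder, 86 by 128 by 30 mm, loose on the bench left of the block. Origin under its centre.

How it is judged:
By the outcome, as a careful person would: the job done as asked, in the order asked, and still so for the second after the job is handed in, with the robot touching nothing.
It also fails if it takes over 58 s, if anything falls off the work surface, if the arm or the gripper's body presses on something with over 40 N, if the wrist force passes 120 N, or if a joint passes its speed limit or range.

ROBOT

A 7-joint arm with a two-finger parallel gripper is mounted at the origin on a cart in front of the work surface, level with it; the furniture and walls round the work are solid. World frame = base frame: x ahead of the robot, y to its left, z up, the work surface at z = 0. Lengths are in m, angles in rad, forces in N, time in s.
With the tool pointing down it reaches from about 0.4 to 0.85 m from the base axis. Payload 10.4 kg.
Tool frame: the origin (TCP) lies midway between the tips of the shut fingers; the grasp point (between the pads) lies 19 mm behind it (r.grasp_offset is the distance from the TCP to the grasp point, in m); x points along the fingers, y is the direction in which the jaws open and shut, and the axes are right-handed (so a half turn about x gives the same grasp; the last joint's range is limited). The gripper opens to 87 mm and grips with 3 to 60 N. Pads are 19 mm wide; open, the fingers measure 117 mm over their backs; the gripper's body (75 mm by 190 mm) begins 51 mm behind the grasp point.
Start: joints at [1.32, 0.332, -0.065, 1.46, 0.022, 1.35, -0.088], TCP at [0.141, -0.609, 0.195] pointing down, gripper open.
Joint ranges: [-2.6, 2.6], [-0.5, 2.12], [-1.47, 1.34], [0.16, 2.42], [-1.27, 4.41], [0.06, 2.06], [-2.6, 2.6]. Speed limits (rad/s): [2.22, 2.22, 2.79, 2.79, 3.14, 3.14, 3.14].

INTERFACE

Orientations are given as a unit quaternion [x, y, z, w].
In Python, from bench import r, vision, close_job gives the robot as it stands. The module is installed in compiled form; this text tells all that it offers.
- The arm moves only by the shell command python3 -m pendant 'ROWS' [OPENING] [FORCE]. ROWS is text: rows parted by semicolons, each of 6 numbers parted by spaces: the shift along the tool's x, y, z in units of 0.25 m (1.0 is 0.25 m), then the turn, a rotation vector about the tool's x, y, z in units of 1.5 rad (1.0 is 1.5 rad). A call has 1 to 8 rows; each row is the pose to reach, as a shift and turn from the pose commanded when the call began, along the tool's axes at that moment; what a row does not reach only later rows make up. A row lasts 1/10 s, in which the tool goes at most 50 mm and 8.59 degrees, less where a joint would pass 70% of its speed; a pose out of reach is approached as far as the arm can. A call with a number of a shift or a turn outside -1 to 1 is refused whole. A call with a gripper value outside its range is refused whole. OPENING is the gripper command: -1 is shut, 1 is fully open, values between are in proportion, set as the call begins (- or left out, the last holds). The fingers move at their own pace and stop on an object; FORCE is the grip in N (left out, the last holds). Time passes only in rows, so rows that repeat a pose let the fingers close. It gives the time, the measured TCP pose, the force and the opening at its end, in the units of the state.
- r.read_state(): the state, without advancing time (a new reading comes with each control period).
- vision.camera(name): name is "side" or "top"; returns (picture, depth): 400x640x3 uint8, blue, green, red; 400x640 float32, m along the optical axis (not along the pixel's ray), 0 where there is no reading.
- vision.get_calibration(name): a dict with "camera_matrix" (3x3 intrinsics, pixels), "rvec" (rotation vector, rad) and "tvec" (3), from world to camera coordinates, as OpenCV has them. Camera axes: x right, y down, z forward; pixel columns grow to the right and rows downward; lengths in m; the calibration is good to about 2 mm. A picture is of the moment at which its call begins. get_calibration takes no time and is no camera call.
- close_job(): hands the job in, once; it reports no verdict.
The state is a dict: "time": time; "joint_positions": joint angles; "joint_vel": joint speeds; "joint_torque": joint torques, N m; "ee_pos": TCP position; "eef_rot": TCP orientation; "ft_force": force on the tool from outside, world axes, zero at the start; "torque": the same for the moment, N m; "width": finger opening in m.
Only numpy, scipy, OpenCV 4.12 (cv2) and the standard library are available. Lean on these libraries where they do the work, as an engineer would, in place of code of your own. Each camera call takes 0.05 s, during which the arm holds its last target. There are 200 camera calls.

## Working session

There is one attempt and no reset: what is moved stays moved. The work goes in short steps, Python scripts to look and compute and a shell command to move; the robot and the scene stay as the last step left them, time stands still between calls to the robot, and variables do not carry over. Pictures are saved under pics/ and viewed, about 8 in all and at most 12, crops included, and the job is handed in when it is done.

```bash
mkdir -p pics
cat > h.py <<'E'
import numpy as np, cv2
from bench import r, vision
from scipy.spatial.transform import Rotation as R
def cal(n):
    c=vision.get_calibration(n); return np.array(c["camera_matrix"]),cv2.Rodrigues(np.array(c["rvec"],float))[0],np.array(c["tvec"],float).ravel()
def cloud(n,d):
    K,Rm,t=cal(n); v,u=np.mgrid[:d.shape[0],:d.shape[1]]
    p=np.stack([(u-K[0,2])/K[0,0]*d,(v-K[1,2])/K[1,1]*d,d],-1)
    w=(p-t)@Rm; w[d<=0]=np.nan; return w
def proj(n,P):
    K,Rm,t=cal(n); return cv2.projectPoints(np.atleast_2d(np.array(P,float)),Rm,t,K,None)[0].reshape(-1,2)
def snap(n,name):
    im,d=vision.camera(n); cv2.imwrite(f"pics/{name}.png",im); np.savez(f"pics/{name}.npz",d=d,im=im); return im,d
E
python3 - <<'E'
from h import *
for n in("top","side"):
    im,d=snap(n,n+"0"); K,Rm,t=cal(n); print(n,K.round(1).tolist(),(-Rm.T@t).round(3),Rm.round(2).tolist(),(d>0).mean())
s=r.read_state(); print(s)
E
```

```text
top [[510.9, 0.0, 323.5], [0.0, 510.9, 197.1], [0.0, 0.0, 1.0]] [0.375 0.093 1.585] [[0.01, -1.0, -0.02], [-0.99, -0.0, -0.11], [0.11, 0.02, -0.99]] 0.99605859375
side [[472.6, 0.0, 315.7], [0.0, 472.6, 201.8], [0.0, 0.0, 1.0]] [ 0.522 -1.183  0.742] [[1.0, -0.02, -0.0], [-0.01, -0.43, -0.9], [0.02, 0.9, -0.43]] 0.99605859375
{'time': 0.1, 'joint_positions': array([ 1.32040023,  0.33277701, -0.06471546,  1.4608799 ,  0.02162643,
        1.34990028, -0.08850401]), 'joint_vel': array([-0.00109644, -0.00155936,  0.0003248 , -0.00180847, -0.00062616,
       -0.00163424, -0.00069085]), 'joint_torque': array([ 2.60943489e-03, -6.24546146e+01,  2.54195760e-02, -3.90715456e+01,
       -6.13835966e-02,  3.65983509e-02, -1.83281264e-05]), 'ee_pos': array([ 0.14105006, -0.60847432,  0.19434257]), 'eef_rot': array([-0.70244474, -0.08081807,  0.70260242, -0.07993538]), 'ft_force': array([-0.14064973, -0.81274107, -0.54829286]), 'torque': array([-0.0081939 , -0.00117516, -0.01608735]), 'width': 0.08708069236615178}
```

View pics/top0.png

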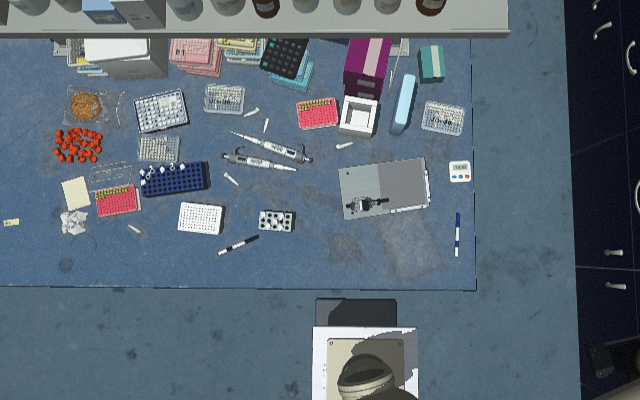

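View pics/side0.png

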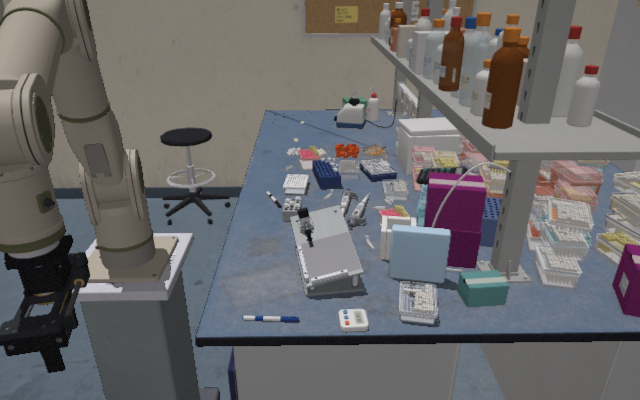

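Run:
```python
from h import *
z=np.load("pics/top0.npz"); im,d=z["im"],z["d"]; w=cloud("top",d)
c=im[140:250,240:480]; c=cv2.resize(c,None,fx=3.3,fy=3.3,interpolation=cv2.INTER_CUBIC); cv2.imwrite("pics/c0.png",c)
z=np.load("pics/side0.npz"); c=z["im"][180:335,235:385]; cv2.imwrite("pics/c1.png",cv2.resize(c,None,fx=3.8,fy=3.8,interpolation=cv2.INTER_CUBIC))
ws=cloud("side",z["d"])
for p in[(400,180),(420,165),(420,205),(350,175),(350,210),(385,205),(345,200),(300,250)]: print(p,w[p[1],p[0]].round(3))
# plate plane fit
def fit(pp):
    c0=pp.mean(0); n=np.linalg.svd(pp-c0)[2][2]; n*=np.sign(n[2]); return c0,n
for nm,W,(x0,x1,y0,y1) in(("top",w,(385,420,168,200)),("side",ws,(318,345,225,270))):
    pp=W[y0:y1,x0:x1].reshape(-1,3); c0,n=fit(pp); e=(pp-c0)@n; k=abs(e)<.004; c0,n=fit(pp[k]); print(nm,c0.round(4),n.round(4),e.std())
b=w[205:238,255:300]; m=b[...,2]>.03; print("block",m.sum(),b[m].min(0),b[m].max(0),np.median(b[m],0))
```

```text
(400, 180) [ 0.591 -0.102  0.075]
(420, 165) [ 0.638 -0.163  0.067]
(420, 205) [ 0.518 -0.163  0.056]
(350, 175) [0.599 0.048 0.116]
(350, 210) [0.498 0.048 0.102]
(385, 205) [ 0.516 -0.057  0.073]
(345, 200) [0.527 0.062 0.106]
(300, 250) [0.382 0.198 0.007]Traceback (most recent call last):
  File "<stdin>", line 11, in <module>
  File "<stdin>", line 9, in fit
    u, s, vh = gufunc(a, signature=signature)
               ~~~~~~^^^^^^^^^^^^^^^^^^^^^^^^
    raise LinAlgError("SVD did not converge")
numpy.linalg.LinAlgError: SVD did not converge
```

View pics/c0.png

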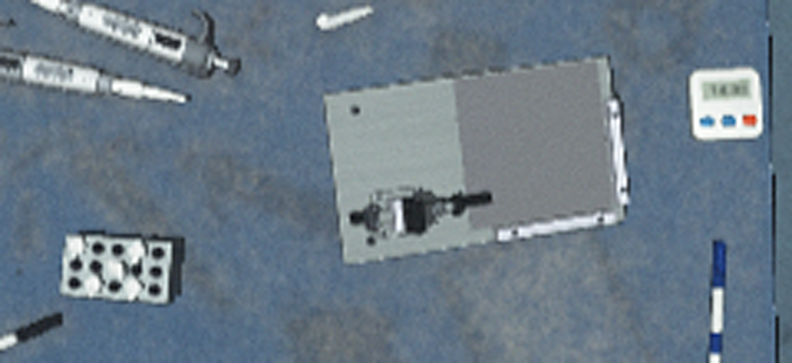

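View pics/c1.png

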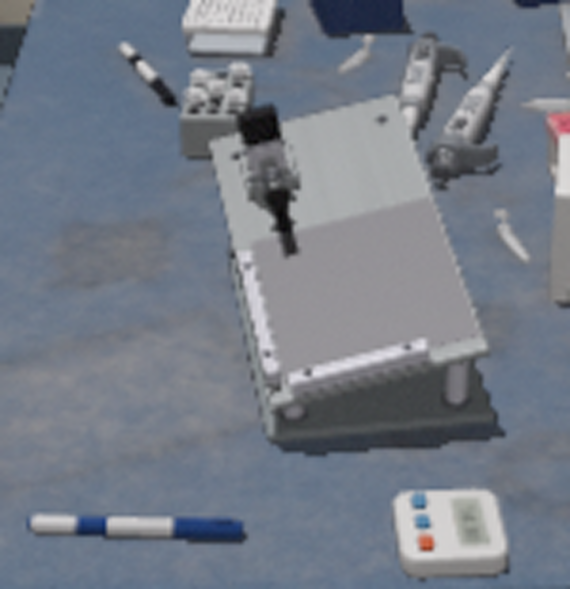

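```bash
cat > deck.py <<'E'
from h import *
def axes(psi):
    # x at 11deg, y at 14deg elevation, orthogonal, x heading psi
    a,b=np.radians(11),np.radians(14)
    x=np.array([np.cos(a),0,np.sin(a)]); s=-np.tan(a)*np.tan(b)
    y=np.array([np.cos(b)*s,np.cos(b)*np.sqrt(1-s*s),np.sin(b)])
    M=np.stack([x,y,np.cross(x,y)],1); return R.from_euler('z',psi).as_matrix()@M
def ray(n,uv,p0,nn):
    K,Rm,t=cal(n); C=-Rm.T@t; q=cv2.undistortPoints(np.array(uv,np.float64).reshape(-1,1,2),K,None).reshape(-1,2)
    D=np.c_[q,np.ones(len(q))]@Rm; return C+D*(((p0-C)@nn)/(D@nn))[:,None]
E
python3 - <<'E'
from deck import *
def fit(pp):
    c0=pp.mean(0); n=np.linalg.svd(pp-c0)[2][2]; return c0,n*np.sign(n[2])
for nm,(x0,x1,y0,y1) in(("top",(385,420,170,198)),("side",(318,345,240,265))):
    z=np.load(f"pics/{nm}0.npz"); W=cloud(nm,z["d"]); im=z["im"]
    pp=W[y0:y1,x0:x1].reshape(-1,3); pp=pp[np.isfinite(pp).all(1)]; c0,n=fit(pp); e=(pp-c0)@n; k=abs(e)<.004; c0,n=fit(pp[k]); print(nm,c0.round(4),n.round(4),e.std())
    # yaw from normal's horizontal direction
    nm0=axes(0)[:,2]; psi=np.arctan2(n[1],n[0])-np.arctan2(nm0[1],nm0[0]); print("psi",np.degrees(psi),"expect nz",nm0[2])
    if nm=="top":
        W2=W; hs=cv2.cvtColor(im,cv2.COLOR_BGR2HSV)
        m=((hs[...,1]<60)).astype(np.uint8); m[:,:330]=0;m[:,440:]=0;m[:150]=0;m[225:]=0
        m=cv2.morphologyEx(m,cv2.MORPH_CLOSE,np.ones((3,3)))
        cs=cv2.findContours(m,0,cv2.CHAIN_APPROX_NONE)[0]; c=max(cs,key=cv2.contourArea)
        P=ray("top",c.reshape(-1,2),c0,nm0)
        (cx,cy),sz,an=cv2.minAreaRect(P[:,:2].astype(np.float32)); print("rect",cx,cy,sz,an)
        for psi_d in (5,6,7,8,9,10,11,12):
            A=axes(np.radians(psi_d)); q=(P-c0)@A; 
            lo=[np.percentile(q[:,i],8) for i in(0,1)]; ext=np.ptp(q,0); print(psi_d,ext.round(4),q.min(0).round(4),q.max(0).round(4))
    else: pass
z=np.load("pics/top0.npz"); W=cloud("top",z["d"])
b=W[203:240,252:302]; m=(b[...,2]>.03)&(b[...,2]<.07); P=b[m]; print("block",m.sum(),P.min(0),P.max(0),np.median(P,0)); print(cv2.minAreaRect(P[:,:2].astype(np.float32)))
print(np.percentile(P[:,2],[5,25,50,75,95]))
E
```

```text
top [ 0.581  -0.1086  0.071 ] [-0.1628 -0.2764  0.9472] 0.003040557036173181
psi 6.388817965459652 expect nz 0.9513494225114436
rect 0.5710216760635376 -0.05825728178024292 (0.22067610919475555, 0.33078837394714355) 1.1424709558486938
5 [0.238  0.3503 0.009 ] [-0.1299 -0.1241 -0.005 ] [0.1081 0.2262 0.004 ]
6 [0.2408 0.3525 0.0108] [-0.131  -0.1256 -0.006 ] [0.1098 0.227  0.0048]
7 [0.2436 0.3547 0.0126] [-0.1321 -0.127  -0.007 ] [0.1115 0.2277 0.0056]
8 [0.2463 0.3567 0.0143] [-0.1331 -0.1284 -0.008 ] [0.1132 0.2283 0.0064]
9 [0.2489 0.3586 0.0161] [-0.1341 -0.1297 -0.0089] [0.1148 0.2289 0.0071]
10 [0.2515 0.3605 0.0178] [-0.1351 -0.131  -0.0099] [0.1164 0.2294 0.0079]
11 [0.254  0.3622 0.0195] [-0.136  -0.1323 -0.0108] [0.118  0.2299 0.0087]
12 [0.2564 0.3638 0.0212] [-0.1369 -0.1335 -0.0117] [0.1195 0.2303 0.0095]
side [ 0.5832 -0.0957  0.0755] [-0.1565 -0.2667  0.951 ] 0.0019754247272616076
psi 6.473092821244375 expect nz 0.9513494225114436
block 609 [0.43866135 0.22145386 0.03090146] [0.49926151 0.3250211  0.05955706] [0.46857705 0.27341041 0.0409058 ]
((0.4682832956314087, 0.27364853024482727), (0.10096903890371323, 0.05590974912047386), 85.74488067626953)
[0.03396774 0.03792074 0.0409058  0.04450184 0.05168023]
```

Run:
```python
from deck import *
from scipy.optimize import minimize_scalar
z=np.load("pics/top0.npz"); W=cloud("top",z["d"]); im=z["im"]; sd=np.load("pics/side0.npz"); S=cloud("side",sd["d"])
c0=np.array([.582,-.102,.0733]); 
A=axes(np.radians(6.4)); 
for nm,WW,I in(("top",W,im),("side",S,sd["im"])):
    q=(WW-c0)@A; k=(abs(q[...,2])<.008)&(abs(q[...,0])<.25)&(abs(q[...,1])<.3)
    m=k.astype(np.uint8); m=cv2.morphologyEx(m,cv2.MORPH_OPEN,np.ones((3,3)))
    n,l,st,_=cv2.connectedComponentsWithStats(m); m=(l==1+np.argmax(st[1:,4])); p=q[m]
    print(nm,m.sum(),"zmed",np.median(p[:,2]),"lims",p.min(0).round(4),p.max(0).round(4)); rc=cv2.minAreaRect(p[:,:2].astype(np.float32)); print(rc)
    # fences: bright, above plane
    hs=cv2.cvtColor(I,cv2.COLOR_BGR2HSV); f=(hs[...,2]>190)&(hs[...,1]<40)&(abs(q[...,0])<.2)&(abs(q[...,1])<.25)&(q[...,2]>.004)&(q[...,2]<.022)
    for lab,sel in(("x-fence",f&(q[...,1]>-.1)&(q[...,0]<-.04)),("y-fence",f&(q[...,1]<-.06)&(q[...,0]>-.06))):
        p=q[sel]; 
        if len(p)>5: print(lab,len(p),np.percentile(p,[3,50,97],axis=0).round(4).tolist(), cv2.minAreaRect(p[:,:2].astype(np.float32)))
    # clamp: tall things over plate
    t=(q[...,2]>.025)&(q[...,2]<.075)&(q[...,0]<.1)&(q[...,0]>-.1)&(q[...,1]>0)&(q[...,1]<.2)
    p=q[t]; print("clamp",len(p),np.percentile(p,[2,50,98],axis=0).round(4).tolist()); g=p[p[:,2]>.055]; print("grip top",len(g),g.min(0).round(4),g.max(0).round(4),np.median(g,0).round(4))
```

```text
top 3870 zmed -0.0002162685562222963 lims [-0.0865 -0.0861 -0.008 ] [0.0692 0.1873 0.008 ]
((-0.008673302829265594, 0.04992259293794632), (0.15250591933727264, 0.27401071786880493), 0.8647449612617493)
x-fence 109 [[-0.0806, -0.0823, 0.0069], [-0.0755, -0.025, 0.0129], [-0.0449, 0.0411, 0.0188]] ((-0.07448215782642365, -0.02314804494380951), (0.034296274185180664, 0.13126806914806366), 15.36034870147705)
y-fence 79 [[-0.0557, -0.2188, 0.0045], [-0.0172, -0.0795, 0.0134], [0.0263, -0.0736, 0.0181]] ((-0.029832545667886734, -0.1411404311656952), (0.15505900979042053, 0.08271203935146332), 76.42103576660156)
clamp 160 [[-0.0599, 0.0841, 0.0253], [-0.0455, 0.1384, 0.0354], [-0.0316, 0.1669, 0.0654]]
grip top 44 [-0.0616  0.1273  0.0561] [-0.0325  0.1395  0.0682] [-0.047   0.1337  0.0624]
side 3448 zmed 0.0002878427349076746 lims [-0.0886 -0.0886 -0.008 ] [0.067  0.1898 0.0077]
((-0.010646350681781769, 0.05039168894290924), (0.1521371603012085, 0.2775575518608093), 1.0891677141189575)
x-fence 117 [[-0.0823, -0.0831, 0.0107], [-0.0771, -0.0294, 0.0133], [-0.0437, 0.0409, 0.0165]] ((-0.07491616159677505, -0.023550227284431458), (0.03515338525176048, 0.13323336839675903), 16.339143753051758)
y-fence 77 [[-0.0544, -0.0845, 0.0103], [-0.0186, -0.0797, 0.0131], [0.0249, -0.0747, 0.0163]] ((-0.03387541323900223, -0.13974474370479584), (0.16086949408054352, 0.07914073765277863), 73.42121887207031)
clamp 171 [[-0.0623, 0.0814, 0.0259], [-0.048, 0.1263, 0.0419], [-0.0346, 0.1369, 0.0643]]
grip top 50 [-0.0631  0.1236  0.0552] [-0.034   0.1393  0.0667] [-0.0492  0.1293  0.0616]
```

```bash
cat > plan.py <<'E'
from deck import *
PSI=np.radians(7.35)
A64=axes(np.radians(6.4)); AX=axes(PSI)
O=np.array([.582,-.102,.0733])+A64@np.array([-.0097,.0502,0])-AX@np.array([.064,.124,0])
def pl(x,y,z): return O+AX@(np.array([x,y,z])/1000)
def to_pl(p): return ((np.asarray(p)-O)@AX)*1000
def toolR(xa,ya):
    xa=xa/np.linalg.norm(xa); ya=ya-xa*(ya@xa); ya/=np.linalg.norm(ya); return np.stack([xa,ya,np.cross(xa,ya)],1)
def rows(p,Rt,ref=None,lab=""):
    if ref is None: s=r.read_state(); ref=(s["ee_pos"],R.from_quat(s["eef_rot"]).as_matrix())
    p0,R0=ref; d=R0.T@(np.asarray(p)-p0)/.25; v=R.from_matrix(R0.T@Rt).as_rotvec()/1.5
    print(lab,d.round(3),v.round(3))
BY=np.radians(-4.26); BX=np.array([np.cos(BY),np.sin(BY),0]); BC=np.array([.4683,.2736])
Z=np.array([0,0,1.])
E
python3 - <<'E'
from plan import *
s=r.read_state(); M=R.from_quat(s["eef_rot"]).as_matrix(); print(M.round(3)); print("O",O,AX.round(3).tolist(), "seat",pl(28,50,20),"corner heights",O[2],pl(140,260,0))
for sg in(1,-1):
  G=toolR(-Z,sg*BX)
  rows([.5,-.3,.3],G,lab="wp1"); 
  rows([*BC,.25],G,([.5,-.3,.3],G),"over")
q=to_pl(pl(28,207,63)); print(pl(28,207,63))
E
```

```text
[[-0.     0.226 -0.974]
 [ 0.001 -0.974 -0.226]
 [-1.    -0.001  0.   ]]
O [ 0.52361776 -0.18145507  0.04138354] [[0.974, -0.171, -0.152], [0.126, 0.955, -0.268], [0.191, 0.242, 0.951]] seat [ 0.53930883 -0.13554167  0.07784928] corner heights 0.04138354114549316 [0.61555446 0.08447192 0.13099649]
wp1 [-0.422 -0.878 -1.677] [-0.846 -0.     0.001]
over [ 0.2   -0.297 -2.279] [0. 0. 0.]
wp1 [-0.422 -0.878 -1.677] [1.249e+00 1.000e-03 1.000e-03]
over [0.2   0.297 2.279] [0. 0. 0.]
[0.50599042 0.00289347 0.15673904]
```

```bash
X='-.42 -.44 -.84 -.6 0 0'; python3 -m pendant '-.42 -.44 -.84 -.6 0 0;-.42 -.44 -.84 -.6 0 0;-.42 -.44 -.84 -.6 0 0;-.42 -.44 -.84 -.6 0 0;-.42 -.44 -.84 -.6 0 0;-.42 -.44 -.84 -.6 0 0;-.42 -.44 -.84 -.6 0 0' 1 40
python3 - <<'E'
from plan import *
G=toolR(-Z,BX)
rows([.5,-.3,.3],G,lab="wp1"); rows([.52,0,.3],G,lab="wp2")
print(r.read_state()["joint_positions"].round(2))
E
```

```text
time: 0.8
ee_pos: [0.3228, -0.453, 0.3008]
eef_rot: [0.597, 0.379, -0.596, 0.38]
ft_force: [-0.4, -0.4, -0.2]
width: 0.087
wp1 [ 0.004  0.383 -0.854] [-0.242  0.    -0.001]
wp2 [ 0.003 -0.052 -1.975] [-0.242  0.    -0.001]
[ 1.13  0.16 -0.3   1.46  0.05  1.53  0.4 ]
```

```bash
python3 -m pendant '0 .1 -1 -.24 0 0;0 .1 -1 -.24 0 0;0 .1 -1 -.24 0 0;0 .1 -1 -.24 0 0;0 .1 -1 -.24 0 0;0 .1 -1 -.24 0 0'
python3 - <<'E'
from plan import *
G=toolR(-Z,BX)
rows([*BC,.25],G,lab="over")
print(r.read_state()["joint_positions"].round(2))
E
```

```text
time: 1.4
ee_pos: [0.453, -0.2337, 0.2996]
eef_rot: [0.52, 0.48, -0.519, 0.479]
ft_force: [-0.2, -0.4, -0.3]
width: 0.0868
over [ 0.202 -0.101 -2.027] [-0.004 -0.001 -0.   ]
[ 0.89  0.07 -0.53  1.56  0.04  1.52  0.28]
```

```bash
python3 -m pendant '0 -.05 -1 0 0 0;0 -.05 -1 0 0 0;0 -.05 -1 0 0 0;0 -.05 -1 0 0 0;0 -.05 -1 0 0 0' && python3 -m pendant '.2 -.05 -1 0 0 0;.2 -.05 -1 0 0 0;.2 -.05 -1 0 0 0;.2 -.05 -1 0 0 0;.2 -.05 -1 0 0 0;.2 -.05 -1 0 0 0;.2 -.05 -1 0 0 0'
python3 - <<'E'
from plan import *
im,d=snap("top","top1"); snap("side","side1")
G=toolR(-Z,BX)
rows([*BC,.25],G,lab="over");rows([*BC,.016],G,lab="grasp")
print(r.read_state()["joint_positions"].round(2))
E
```

```text
time: 1.9
ee_pos: [0.4584, 0.0107, 0.2994]
eef_rot: [-0.522, -0.477, 0.522, -0.477]
ft_force: [1.3, -0.6, -0.5]
width: 0.0872
time: 2.6
ee_pos: [0.467, 0.2608, 0.2486]
eef_rot: [-0.52, -0.479, 0.522, -0.478]
ft_force: [1.2, -0.9, -0.2]
width: 0.0874
over [-0.002 -0.004 -0.06 ] [-0.009  0.001  0.   ]
grasp [ 0.934 -0.004 -0.061] [-0.009  0.001  0.   ]
[ 0.3   0.24 -1.02  1.57  0.2   1.45 -0.83]
```

```bash
python3 -m pendant '.2 0 -.06 -.01 0 0;.4 0 -.06 -.01 0 0;.6 0 -.06 -.01 0 0;.8 0 -.06 -.01 0 0;.9 0 -.06 -.01 0 0;.93 0 -.06 -.01 0 0;.93 0 -.06 -.01 0 0' && python3 -m pendant '0 0 0 0 0 0;0 0 0 0 0 0;0 0 0 0 0 0;0 0 0 0 0 0;0 0 0 0 0 0;0 0 0 0 0 0;0 0 0 0 0 0;0 0 0 0 0 0' -1 35
python3 - <<'E'
from plan import *
s=r.read_state();print(s["width"],s["ft_force"],s["ee_pos"])
E
```

```text
time: 3.4
ee_pos: [0.4691, 0.2741, 0.0175]
eef_rot: [-0.517, -0.482, 0.518, -0.482]
ft_force: [0.6, 1.1, 0.7]
width: 0.087
time: 4.2
ee_pos: [0.4683, 0.2758, 0.0175]
eef_rot: [-0.517, -0.483, 0.517, -0.483]
ft_force: [-1.2, -1.0, 0.6]
width: 0.0307
0.030721385921329548 [-1.17534858 -1.02025564  0.59293963] [0.46833996 0.27583008 0.01747651]
```

Run:
```python
from plan import *
a,_=snap("top","top2"); b,_=snap("side","side2"); s=r.read_state(); print(s["width"])
a=cv2.resize(a[150:270,220:370],(600,480),interpolation=cv2.INTER_CUBIC); print(proj("side",s["ee_pos"]),proj("top",s["ee_pos"]))
b=b[100:300,180:380]; b=cv2.resize(b,(480,480),interpolation=cv2.INTER_CUBIC)
cv2.imwrite("pics/g2.png",np.hstack([a[:,:320+60],b[:,:420]]))
```

```text
0.022921613570247575
[[292.36026363 210.00566588]] [[274.95840329 221.70106675]]
```

View pics/g2.png

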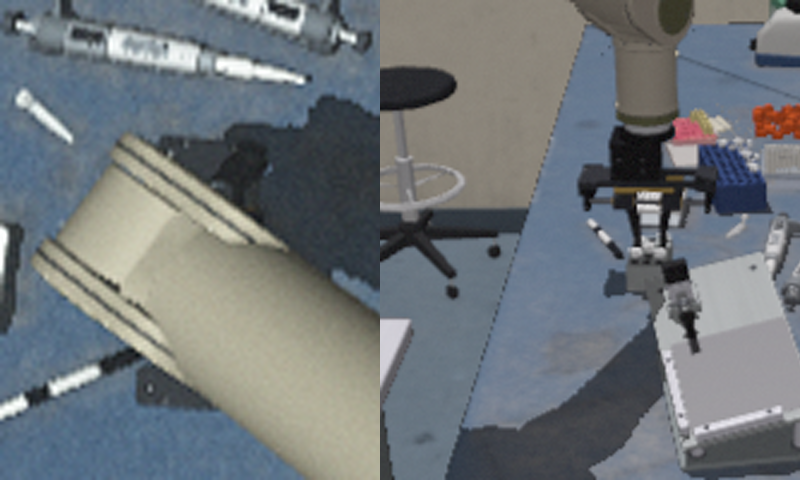

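Run:
```python
from plan import *
for n in("side1","side2"):
    z=np.load(f"pics/{n}.npz"); W=cloud("side",z["d"]); im=z["im"]
    print(n)
    for v in range(178,226,3):
        print(v,[f"{u}:"+",".join(f"{int(round(x*1000))}" for x in W[v,u])+f"/{im[v,u].mean():.0f}" for u in range(280,304,4)])
```

```text
side1
178 ['280:409,608,-1/119', '284:425,599,3/118', '288:445,523,34/215', '292:460,530,31/198', '296:476,527,32/214', '300:492,530,31/206']
181 ['280:411,569,2/119', '284:427,562,5/138', '288:446,500,31/203', '292:461,498,32/186', '296:477,497,32/204', '300:492,499,31/214']
184 ['280:412,535,4/120', '284:431,474,30/199', '288:447,472,30/197', '292:462,473,30/219', '296:477,467,32/206', '300:492,473,30/200']
187 ['280:414,503,5/119', '284:432,453,26/165', '288:448,445,30/158', '292:463,448,29/173', '296:478,447,29/185', '300:493,442,31/185']
190 ['280:415,482,1/120', '284:432,449,16/106', '288:447,446,17/187', '292:462,450,15/187', '296:478,444,18/185', '300:493,442,19/185']
193 ['280:416,458,0/121', '284:432,452,2/106', '288:447,453,1/136', '292:462,455,0/137', '296:477,438,8/153', '300:492,445,5/154']
196 ['280:417,430,0/123', '284:433,423,3/122', '288:448,424,2/124', '292:463,427,1/122', '296:478,424,2/161', '300:492,429,-1/129']
199 ['280:419,398,2/120', '284:440,292,52/125', '288:454,286,55/201', '292:466,314,41/105', '296:481,310,43/152', '300:494,314,41/164']
202 ['280:420,37
[... 2466 characters left out ...]
8,244,41/61', '296:482,242,42/66', '300:495,279,23/61']
211 ['280:424,298,3/121', '284:442,225,39/94', '288:456,223,40/93', '292:469,217,43/95', '296:482,220,41/94', '300:500,-1,152/29']
214 ['280:425,273,4/58', '284:442,228,27/96', '288:455,221,30/97', '292:469,221,30/97', '296:482,226,27/98', '300:500,0,142/27']
217 ['280:426,251,3/61', '284:441,227,16/95', '288:455,223,18/96', '292:475,62,100/90', '296:486,62,100/89', '300:499,3,130/18']
220 ['280:427,235,0/60', '284:441,227,4/100', '288:454,229,3/94', '292:475,47,99/90', '296:487,46,99/67', '300:499,0,123/122']
223 ['280:429,209,3/112', '284:442,208,3/125', '288:455,208,3/112', '292:475,35,95/88', '296:487,33,96/91', '300:499,5,110/131']
```

Run:
```python
from plan import *
for n,tcp in(("side1",[.467,.2608,.2486]),("side2",[.4683,.2758,.0175])):
    z=np.load(f"pics/{n}.npz"); W=cloud("side",z["d"]); im=z["im"]
    k=(abs(W[...,0]-tcp[0])<.1)&(abs(W[...,1]-tcp[1])<.06)&(W[...,2]>.046)
    P=W[k]; print(n)
    for zz in np.arange(.045,.5,.01):
        q=P[(P[:,2]>=zz)&(P[:,2]<zz+.01)]
        if len(q)>1: print(round(zz-tcp[2],3),len(q),q[:,:2].min(0).round(3),q[:,:2].max(0).round(3))
z=np.load("pics/side1.npz")["im"]; print(proj("side",[.467,.2608,.2486]))
cv2.imwrite("pics/g1.png",np.hstack([cv2.resize(np.load(f"pics/{n}.npz")["im"][60:240,230:360],(390,540),interpolation=cv2.INTER_CUBIC) for n in("side1","side2")]))
```

```text
side1
-0.204 61 [0.44  0.246] [0.492 0.319]
0.026 14 [0.416 0.242] [0.518 0.255]
0.036 18 [0.417 0.242] [0.518 0.256]
0.046 23 [0.414 0.24 ] [0.518 0.266]
0.056 25 [0.411 0.243] [0.521 0.269]
0.066 31 [0.412 0.237] [0.524 0.267]
0.076 29 [0.409 0.238] [0.524 0.272]
0.086 28 [0.406 0.238] [0.537 0.262]
0.096 43 [0.378 0.213] [0.556 0.278]
0.106 199 [0.378 0.21 ] [0.552 0.292]
0.116 151 [0.373 0.208] [0.562 0.281]
0.126 180 [0.37 0.21] [0.558 0.28 ]
0.136 311 [0.37 0.21] [0.562 0.301]
0.146 82 [0.415 0.228] [0.485 0.283]
0.156 77 [0.416 0.23 ] [0.485 0.277]
0.166 83 [0.416 0.229] [0.485 0.277]
0.176 75 [0.417 0.231] [0.485 0.276]
0.186 57 [0.415 0.217] [0.485 0.275]
0.196 107 [0.415 0.216] [0.504 0.294]
0.206 89 [0.432 0.218] [0.504 0.274]
0.216 57 [0.431 0.219] [0.505 0.255]
0.226 101 [0.427 0.211] [0.508 0.255]
0.236 91 [0.428 0.211] [0.508 0.25 ]
0.246 105 [0.428 0.214] [0.508 0.258]
side2
0.027 50 [0.441 0.247] [0.495 0.315]
0.038 14 [0.445 0.258] [0.488 0.279]
0.048 21 [0.444 0.259] [0.489 0.283]
0.058 20 [0.442 0.257] [0.492 0.288]
0.068 24 [0.442 0.261] [0.492 0.286]
0.078 27 [0
[... 729 characters left out ...]
76]
0.278 80 [0.429 0.228] [0.508 0.275]
0.288 82 [0.43  0.229] [0.508 0.277]
0.298 77 [0.43  0.231] [0.508 0.277]
0.308 81 [0.43  0.227] [0.506 0.266]
0.318 72 [0.424 0.23 ] [0.506 0.276]
0.328 119 [0.414 0.229] [0.515 0.29 ]
0.338 77 [0.412 0.223] [0.525 0.28 ]
0.348 81 [0.401 0.216] [0.528 0.28 ]
0.358 70 [0.393 0.216] [0.531 0.288]
0.368 65 [0.385 0.217] [0.531 0.284]
0.378 63 [0.382 0.217] [0.531 0.285]
0.388 54 [0.483 0.217] [0.531 0.284]
0.398 55 [0.48  0.216] [0.531 0.285]
0.408 51 [0.483 0.217] [0.528 0.285]
0.418 46 [0.481 0.217] [0.519 0.27 ]
0.428 27 [0.481 0.217] [0.51  0.257]
0.438 20 [0.473 0.216] [0.498 0.237]
0.448 11 [0.458 0.217] [0.484 0.235]
[[290.30577558 147.49107824]]
```

View pics/g1.png

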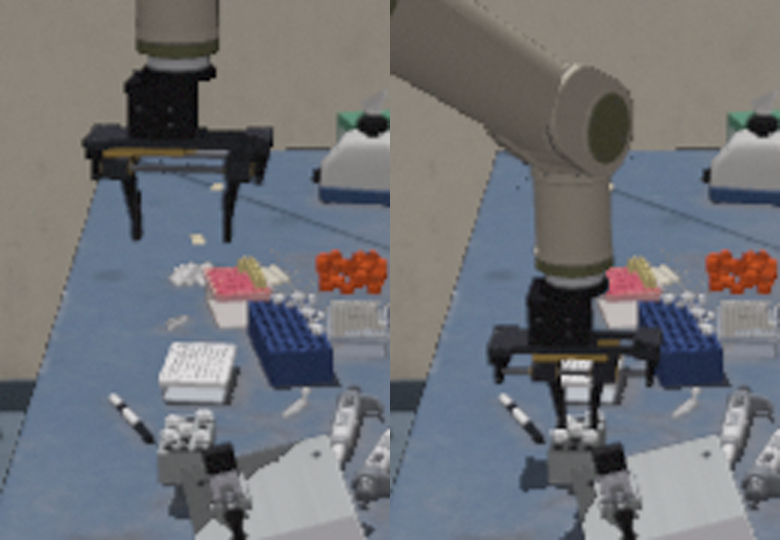

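```bash
python3 -m pendant '-.24 0 0 0 0 0;-.3 0 0 0 0 0;-.3 0 0 0 0 0;-.3 0 0 0 0 0;-.3 0 0 0 0 0;-.3 0 0 0 0 0;-.3 0 0 0 0 0;-.3 0 0 0 0 0' 1 35; python3 -m pendant '0 0 0 0 0 0;0 0 0 0 0 0;0 0 0 0 0 0'
cat > tool.py <<'E'
from plan import *
def tool(n):
    """body & finger measure in side depth, in reported tool frame (mm)"""
    s=r.read_state(); ims=[snap("side",n+str(i)) for i in range(2)]
    T=R.from_quat(s["eef_rot"]).as_matrix(); out=[]
    for im,d in ims:
        W=cloud("side",d); q=(W-s["ee_pos"])@T*1000; k=(abs(q[...,1])<110)&(abs(q[...,2])<60)&(im.max(-1)<75)&(q[...,0]<20)&(q[...,0]>-150)&(W[...,2]>.06); out.append(q[k])
    q=np.vstack(out); f=q[(q[:,0]>-85)]; b=q[(q[:,0]<-105)&(q[:,0]>-138)]
    L=f[f[:,1]<0];Rr=f[f[:,1]>0]
    for nm,a in(("L",L),("R",Rr),("body",b)): print(nm,len(a),"min",np.percentile(a,1,0).round(1),"med",np.median(a,0).round(1),"max",np.percentile(a,99,0).round(1))
    h=q[q[:,0]<-85]; print("hand front x",np.percentile(h[:,0],99)); print(s["ee_pos"],s["width"],s["time"])
    return q
if __name__=="__main__":
    import sys; tool(sys.argv[1])
E
python3 tool.py t1
```

```text
time: 5.1
ee_pos: [0.4681, 0.2758, 0.092]
eef_rot: [-0.516, -0.483, 0.517, -0.483]
ft_force: [0.1, 0.1, -0.1]
width: 0.0789
time: 5.4
ee_pos: [0.4684, 0.2759, 0.0925]
eef_rot: [-0.517, -0.483, 0.517, -0.483]
ft_force: [0.6, 0.4, -0.2]
width: 0.0867
L 107 min [-84.  -56.8 -12.1] med [-65.8 -47.9   9. ] max [-28.5 -43.8  17.2]
R 84 min [-84.5  45.1   1.9] med [-65.8  50.5  10.7] max [-32.3  56.5  18.6]
body 717 min [-137.8  -89.3  -24.1] med [-123.8   22.    32.8] max [-105.8   92.5   43.7]
hand front x -88.74062881421311
[0.46842482 0.27587319 0.09252542] 0.0866945952194332 5.4
```

```bash
python3 -c "
from bench import r;print(r.grasp_offset)"; python3 -m pendant '.15 0 0 0 0 0;.27 0 0 0 0 0;.35 0 0 0 0 0;.39 0 0 0 0 0;.41 0 0 0 0 0;.41 0 0 0 0 0' && python3 -m pendant '0 0 0 0 0 0;0 0 0 0 0 0;0 0 0 0 0 0;0 0 0 0 0 0;0 0 0 0 0 0;0 0 0 0 0 0;0 0 0 0 0 0;0 0 0 0 0 0' -1 35
```

```text
0.0187
time: 6.1
ee_pos: [0.4685, 0.276, -0.0098]
eef_rot: [0.517, 0.483, -0.517, 0.483]
ft_force: [-0.2, 0.6, -0.2]
width: 0.0871
time: 6.9
ee_pos: [0.4685, 0.2759, -0.0098]
eef_rot: [-0.517, -0.483, 0.517, -0.483]
ft_force: [-1.5, -0.8, 4.1]
width: 0.0559
```

```bash
python3 -m pendant '-.3 0 0 0 0 0;-.6 0 0 0 0 0;-.9 0 0 0 0 0;-1 0 0 0 0 0;-1 0 0 0 0 0;-1 0 0 0 0 0;-1 0 0 0 0 0'
cat >> plan.py <<'E'
PR=toolR(-AX[:,2],AX[:,0])
BT=np.array([-.0298,0,.0023])   # block centre in reported tool frame
def tcp_for(x,y,z): return pl(x,y,z)-PR@BT
E
python3 - <<'E'
from plan import *
rows(tcp_for(62,82,120),PR,lab="high"); print(tcp_for(62,82,120),pl(62,82,120))
E
```

```text
time: 7.6
ee_pos: [0.4685, 0.2756, 0.2397]
eef_rot: [0.517, 0.482, -0.517, 0.483]
ft_force: [0.0, -0.7, -6.9]
width: 0.0554
high [0.322 0.456 1.544] [-0.146  0.178  0.11 ]
[ 0.55589588 -0.11732878  0.15941943] [ 0.55176242 -0.12751453  0.18721322]
```

```bash
python3 -m pendant '0 .05 .17 -.05 .06 .04;0 .1 .35 -.09 .11 .07;0 .16 .53 -.146 .178 .11;0 .22 .71 -.146 .178 .11;0 .28 .9 -.146 .178 .11;0 .28 .9 -.146 .178 .11;0 .28 .9 -.146 .178 .11'
python3 - <<'E'
from plan import *
rows(tcp_for(62,82,120),PR,lab="high"); print(r.read_state()["joint_positions"].round(2))
E
```

```text
time: 8.3
ee_pos: [0.5221, 0.04, 0.2368]
eef_rot: [0.564, 0.551, -0.35, 0.506]
ft_force: [-0.1, 0.4, -4.6]
width: 0.0555
high [ 0.147 -0.     0.699] [-0.005  0.001  0.002]
[ 0.87  0.02 -0.84  1.78 -0.28  1.22  0.26]
```

```bash
python3 -m pendant '0 0 .2 0 0 0;0 0 .4 0 0 0;.05 0 .6 0 0 0;.1 0 .7 0 0 0;.15 0 .7 0 0 0;.15 0 .7 0 0 0;.15 0 .7 0 0 0'
cat > blk.py <<'E'
from plan import *
import sys
def blk(n):
    s=r.read_state(); im,d=snap("side",n); W=cloud("side",d); Q=((W-O)@AX)*1000
    T=R.from_quat(s["eef_rot"]).as_matrix(); c=to_pl(s["ee_pos"]+T@BT); print("predicted block centre (plate)",c.round(1),"tilt err",np.degrees(R.from_matrix(PR.T@T).as_rotvec()).round(2))
    q=Q-c; k=(abs(q)<[34,58,26]).all(-1)&np.isfinite(q).all(-1)&(im.min(-1)>60); p=q[k]
    e=p[(p[:,2]<12)]; print("pts",len(p),"end face y (want -50):",np.median(e[e[:,1]<-40][:,1]),"x range(±28):",np.percentile(e[:,0],[1,3,97,99]).round(1),"z low(-20):",np.percentile(p[:,2],[1,3]).round(1))
    cx=int(proj("side",pl(*c))[0][0]);cy=int(proj("side",pl(*c))[0][1]); return im[cy-80:cy+100,cx-90:cx+90]
if __name__=="__main__":
    c=blk(sys.argv[1]); cv2.imwrite(f"pics/{sys.argv[1]}c.png",cv2.resize(c,None,fx=3.2,fy=3.2,interpolation=cv2.INTER_CUBIC))
E
python3 blk.py b1; python3 tool.py t2; python3 -c "
from plan import *
rows(tcp_for(62,82,32),PR)"
```

```text
time: 9.0
ee_pos: [0.5579, -0.1086, 0.1611]
eef_rot: [0.562, 0.553, -0.346, 0.508]
ft_force: [0.1, 0.0, -4.1]
width: 0.0556
predicted block centre (plate) [ 65.5  90.3 119. ] tilt err [-0.09  0.16 -0.17]
pts 639 end face y (want -50): -49.71948830700351 x range(±28): [-28.8 -28.3  25.4  26.9] z low(-20): [-17.9 -15.6]
L 212 min [-79.6 -42.1 -27.5] med [-52.4 -30.7  11.9] max [-28.8  -0.2  45.6]
R 216 min [-81.    0.3 -30.8] med [-53.1  29.6  11.1] max [-30.7  41.1  44.8]
body 1317 min [-137.8  -91.2  -22.6] med [-122.6   30.6   31.6] max [-106.1   88.3   40.4]
hand front x -103.2377412463414
[ 0.5583756  -0.10893343  0.16196269] 0.05617854387466084 9.05
 [ 0.354 -0.017  0.031] [ 0.001 -0.     0.   ]
```

View pics/b1c.png

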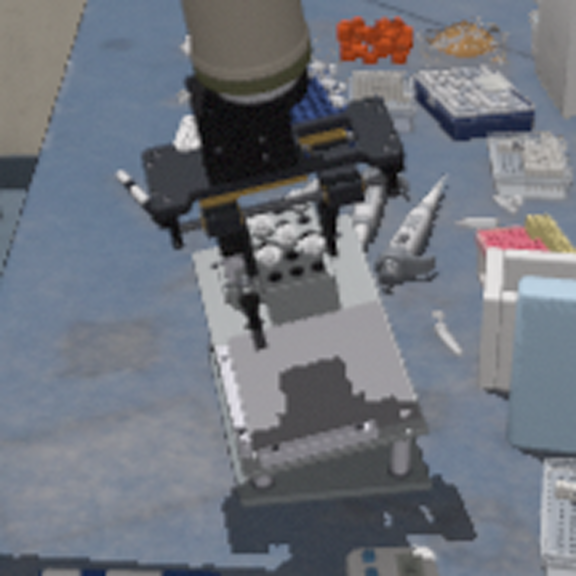

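```bash
python3 -m pendant '.12 -.02 .03 0 0 0;.22 -.02 .03 0 0 0;.3 -.02 .03 0 0 0;.34 -.02 .03 0 0 0;.35 -.02 .03 0 0 0;.35 -.02 .03 0 0 0;.35 -.02 .03 0 0 0' && python3 blk.py b2; python3 -c "
from plan import *
rows(tcp_for(62,82,21),PR);s=r.read_state();print(s['ft_force'],s['ft_force']@AX)"
```

```text
time: 9.85
ee_pos: [0.5688, -0.0952, 0.077]
eef_rot: [0.563, 0.551, -0.347, 0.509]
ft_force: [-0.4, 0.1, -3.5]
width: 0.0555
predicted block centre (plate) [61.6 81.  33.7] tilt err [-0.02 -0.02  0.02]
pts 573 end face y (want -50): -49.502246913788824 x range(±28): [-28.8 -28.3  25.6  26.9] z low(-20): [-17.1 -15. ]
 [ 0.051  0.002 -0.004] [ 0.  0. -0.]
[ 0.85922223  0.38151804 -5.06699765] [-0.08241227 -1.00800349 -5.05325847]
```

Lower slowly: 2 mm per row, then finer, watching force.

```bash
python3 -m pendant '.01 0 0 0 0 0;.02 0 0 0 0 0;.03 0 0 0 0 0;.036 0 0 0 0 0;.036 0 0 0 0 0;.036 0 0 0 0 0'; python3 -m pendant '.004 0 0 0 0 0;.008 0 0 0 0 0;.012 0 0 0 0 0;.012 0 0 0 0 0'; python3 -c "
from plan import *
s=r.read_state();print(s['ft_force']@AX,to_pl(s['ee_pos']+R.from_quat(s['eef_rot']).as_matrix()@BT))"
```

```text
time: 10.5
ee_pos: [0.5695, -0.0923, 0.0673]
eef_rot: [0.563, 0.552, -0.347, 0.508]
ft_force: [-0.2, 0.2, -4.9]
width: 0.0558
time: 10.9
ee_pos: [0.5699, -0.0914, 0.0643]
eef_rot: [0.563, 0.552, -0.347, 0.508]
ft_force: [0.4, 0.1, -3.1]
width: 0.0558
[-0.21148348 -0.70855013 -3.03899649] [60.73788648 81.34743212 20.4547287 ]
```

```bash
python3 -m pendant '.003 0 0 0 0 0;.003 0 0 0 0 0;.003 0 0 0 0 0'; python3 -m pendant '.003 0 0 0 0 0;.003 0 0 0 0 0;.003 0 0 0 0 0';  python3 -c "
from plan import *
s=r.read_state();print(s['ft_force']@AX,to_pl(s['ee_pos']+R.from_quat(s['eef_rot']).as_matrix()@BT))"
```

```text
time: 11.2
ee_pos: [0.5701, -0.0913, 0.0638]
eef_rot: [0.563, 0.552, -0.347, 0.508]
ft_force: [1.1, 0.1, -5.1]
width: 0.056
time: 11.5
ee_pos: [0.5705, -0.0913, 0.0633]
eef_rot: [0.563, 0.552, -0.347, 0.509]
ft_force: [-0.7, -1.1, -1.0]
width: 0.0558
[-0.97249698 -1.20108653 -0.50342335] [61.14761037 81.12732787 19.35392055]
```

```bash
python3 -m pendant '.003 0 0 0 0 0;.003 0 0 0 0 0;.003 0 0 0 0 0';  python3 -c "
from plan import *
s=r.read_state();print(s['ft_force']@AX,to_pl(s['ee_pos']+R.from_quat(s['eef_rot']).as_matrix()@BT))"
```

```text
time: 11.8
ee_pos: [0.5712, -0.0915, 0.0632]
eef_rot: [0.563, 0.551, -0.347, 0.509]
ft_force: [-2.2, -2.6, 6.3]
width: 0.0558
[-1.25787418 -0.58586839  7.03820013] [61.73015981 80.77857618 19.26572022]
```

```bash
python3 -m pendant '0 0 0 0 0 0;0 0 0 0 0 0;0 0 0 0 0 0;0 0 0 0 0 0;-.05 0 0 0 0 0;-.15 0 0 0 0 0;-.25 0 0 0 0 0;-.4 0 0 0 0 0' 1 && python3 -m pendant '-.2 0 0 0 0 0;-.3 0 0 0 0 0;-.3 0 0 0 0 0;-.3 0 0 0 0 0'
cat > look.py <<'E'
from plan import *
import sys
for n in("side","top"):
    im,d=snap(n,sys.argv[1]+n); W=cloud(n,d); Q=((W-O)@AX)*1000
    k=(Q[...,0]>-5)&(Q[...,0]<110)&(Q[...,1]>-8)&(Q[...,1]<150)&(Q[...,2]>18)&(Q[...,2]<56)&(im.min(-1)>50)
    p=Q[k]
    if len(p)<20: print(n,"few",len(p)); continue
    print(n,len(p),np.percentile(p,[2,50,98],axis=0).round(1).tolist(),[np.round(v,1) for v in cv2.minAreaRect(p[:,:2].astype(np.float32))])
    g=(abs(Q[...,0]-28)<18)&(Q[...,1]>90)&(Q[...,1]<240)&(Q[...,2]>50)&(Q[...,2]<68)&(im.max(-1)<90); p=Q[g]
    if len(p): print(" grip",len(p),np.percentile(p,[5,50,95],axis=0).round(1).tolist())
    t=(abs(Q[...,0]-28)<10)&(Q[...,1]>103)&(Q[...,1]<200)&(Q[...,2]>12)&(Q[...,2]<34)&(im.max(-1)<70); p=Q[t]
    if len(p): print(" tip",len(p),np.percentile(p,[1,5,50],axis=0).round(1).tolist())
    c=proj(n,pl(40,90,20))[0].astype(int); h=(80,100) if n=="side" else (60,75); cv2.imwrite(f"pics/{sys.argv[1]}{n}c.png",cv2.resize(im[c[1]-h[0]:c[1]+h[0],c[0]-h[1]:c[0]+h[1]],(700,560),interpolation=cv2.INTER_CUBIC))
E
python3 look.py L1
```

```text
time: 12.6
ee_pos: [0.5544, -0.1173, 0.1583]
eef_rot: [0.563, 0.553, -0.346, 0.508]
ft_force: [-0.4, -1.0, -0.5]
width: 0.0873
time: 13.0
ee_pos: [0.544, -0.1381, 0.2296]
eef_rot: [0.563, 0.551, -0.347, 0.509]
ft_force: [-0.6, -0.2, -0.3]
width: 0.0871
side 727 [[0.2, -2.4, 19.6], [27.4, 32.6, 39.8], [53.8, 95.7, 52.0]] [array([26.6, 46.9]), array([ 57.4, 108.4]), np.float64(1.6)]
 grip 53 [[14.1, 198.8, 50.7], [26.5, 202.7, 59.5], [39.1, 208.9, 65.1]]
 tip 28 [[18.5, 153.3, 13.3], [19.7, 154.2, 13.6], [26.9, 157.2, 20.4]]
top 584 [[2.2, 5.9, 19.7], [30.7, 56.9, 39.9], [57.0, 99.6, 53.1]] [array([37.9, 48.4]), array([ 83.6, 109.7]), np.float64(6.4)]
 grip 47 [[16.5, 203.2, 52.8], [29.9, 209.5, 61.1], [41.6, 213.5, 66.1]]
 tip 18 [[23.7, 154.4, 15.5], [23.8, 155.3, 15.9], [32.2, 160.1, 25.7]]
```

View pics/L1sidec.png

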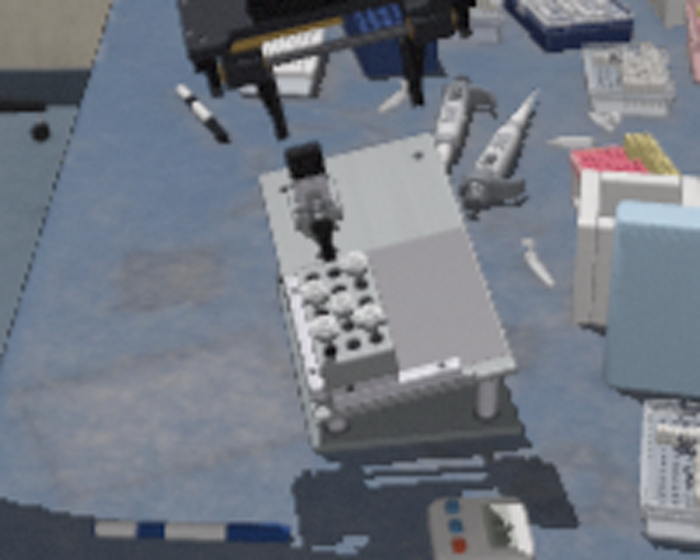

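```bash
python3 -c "
from plan import *
s=r.read_state();print(to_pl(s['ee_pos']))
rows(pl(28,242,100),PR);rows(pl(28,242,15),PR,(pl(28,242,100),PR)); print(pl(28,242,15))"
```

```text
[ 60.51193606  83.88294397 162.77937365]
 [ 0.252 -0.129 -0.632] [ 0.    -0.001  0.001]
 [ 0.34 -0.   -0.  ] [0. 0. 0.]
[0.50730866 0.04919258 0.11954153]
```

```bash
python3 -m pendant '0 -.05 -.2 0 0 0;0 -.1 -.4 0 0 0;.1 -.13 -.6 0 0 0;.2 -.13 -.63 0 0 0;.25 -.13 -.63 0 0 0;.25 -.13 -.63 0 0 0' -1 && python3 -m pendant '0 0 0 0 0 0;0 0 0 0 0 0;0 0 0 0 0 0;0 0 0 0 0 0;0 0 0 0 0 0;0 0 0 0 0 0' && python3 look.py L2
python3 - <<'E'
from plan import *
rows(pl(28,242,15),PR); s=r.read_state(); print(to_pl(s["ee_pos"]),s["width"])
# where shut fingers are seen, plate frame rel. to rep TCP
for n in("side","top"):
    z=np.load(f"pics/L2{n}.npz"); q=((cloud(n,z["d"])-O)@AX)*1000-to_pl(s["ee_pos"])
    k=(abs(q[...,0])<35)&(abs(q[...,1])<40)&(q[...,2]>5)&(q[...,2]<80)&(z["im"].max(-1)<90); p=q[k]
    if len(p): print(n,len(p),np.percentile(p,[2,10,50,90,98],axis=0).round(1).tolist())
E
```

```text
time: 13.7
ee_pos: [0.4935, 0.0257, 0.1994]
eef_rot: [0.562, 0.553, -0.347, 0.508]
ft_force: [-0.3, -0.3, -0.7]
width: 0.0468
time: 14.3
ee_pos: [0.4948, 0.0251, 0.2015]
eef_rot: [0.563, 0.552, -0.347, 0.509]
ft_force: [0.8, -0.2, 0.2]
width: 0.0028
side 676 [[0.2, -2.4, 19.7], [26.9, 32.0, 39.8], [54.0, 95.0, 51.6]] [array([27. , 47.3]), array([ 55.7, 109.4]), np.float64(0.3)]
 grip 55 [[14.1, 198.8, 50.7], [27.9, 202.8, 59.1], [39.0, 210.4, 64.7]]
 tip 38 [[18.6, 154.0, 12.7], [20.0, 154.4, 13.1], [26.5, 157.9, 24.1]]
top 232 [[18.5, -0.5, 19.2], [48.7, 34.9, 39.3], [76.8, 99.5, 53.6]] [array([58.6, 48.1]), array([102.7,  79.1]), np.float64(84.2)]
 [ 0.345 -0.001 -0.004] [ 0.    -0.     0.001]
[ 28.4227958  241.00381541 101.26710368] 0.0011568620241807443
side 112 [[-13.3, -14.4, 31.6], [-9.1, -12.8, 37.9], [2.7, -9.8, 65.2], [10.1, -5.7, 78.2], [13.2, 5.3, 79.6]]
top 7 [[-7.6, 8.1, 32.9], [-6.8, 8.1, 40.1], [-4.6, 8.7, 69.5], [-1.9, 11.0, 75.2], [-0.9, 11.5, 76.2]]
```

```bash
python3 -m pendant '.15 0 0 0 0 0;.26 0 0 0 0 0;.31 0 0 0 0 0;.345 0 0 0 0 0;.345 0 0 0 0 0;.345 0 0 0 0 0' && python3 -m pendant '0 0 .02 0 0 0;0 0 .03 0 0 0;0 0 .04 0 0 0;0 0 .05 0 0 0;0 0 .06 0 0 0;0 0 .06 0 0 0'
cat > st.py <<'E'
from plan import *
s=r.read_state(); print("plate pos",to_pl(s["ee_pos"]).round(2),"F plate",(s["ft_force"]@AX).round(2),"t",s["time"])
E
python3 st.py
```

```text
time: 15.0
ee_pos: [0.5081, 0.0482, 0.1199]
eef_rot: [0.563, 0.552, -0.346, 0.509]
ft_force: [0.1, -0.2, -0.1]
width: 0.0005
time: 15.6
ee_pos: [0.5104, 0.0336, 0.1156]
eef_rot: [0.563, 0.552, -0.347, 0.508]
ft_force: [-0.6, -0.3, -0.3]
width: 0.0003
plate pos [ 28.29 225.66  14.98] F plate [-0.69 -0.25 -0.16] t 15.6
```

```bash
python3 -m pendant '0 0 .01 0 0 0;0 0 .02 0 0 0;0 0 .03 0 0 0;0 0 .04 0 0 0;0 0 .04 0 0 0' && python3 st.py && python3 -m pendant '0 0 .02 0 0 0;0 0 .04 0 0 0;0 0 .06 0 0 0;0 0 .08 0 0 0;0 0 .1 0 0 0;0 0 .11 0 0 0;0 0 .12 0 0 0' && python3 st.py && python3 look.py L3
```

```text
time: 16.1
ee_pos: [0.5122, 0.0242, 0.1132]
eef_rot: [0.563, 0.552, -0.347, 0.508]
ft_force: [1.2, 1.6, 0.2]
width: 0.0004
plate pos [ 28.38 215.76  14.92] F plate [ 1.42  1.34 -0.46] t 16.1
time: 16.8
ee_pos: [0.5173, -0.0043, 0.106]
eef_rot: [0.563, 0.552, -0.347, 0.508]
ft_force: [0.5, 4.3, -0.3]
width: 0.0005
plate pos [ 28.43 185.88  14.93] F plate [ 0.92  3.95 -1.55] t 16.8
side 711 [[0.2, -1.8, 20.2], [27.0, 34.1, 39.7], [53.9, 139.5, 52.1]] [array([26.6, 71.6]), array([ 56.3, 155.4]), np.float64(0.9)]
 grip 73 [[15.5, 160.5, 51.1], [27.6, 165.0, 61.4], [38.5, 177.7, 66.6]]
 tip 27 [[19.5, 114.1, 23.2], [20.6, 115.1, 23.3], [27.2, 120.4, 25.7]]
top 77 [[38.6, -3.8, 19.1], [54.2, 26.8, 39.2], [60.0, 100.1, 50.6]] [array([50.9, 40.3]), array([ 46.6, 113.1]), np.float64(17.1)]
 grip 2 [[22.5, 194.7, 55.7], [23.7, 194.8, 55.7], [25.0, 195.0, 55.7]]
 tip 5 [[21.1, 187.9, 14.7], [23.4, 188.7, 16.6], [35.2, 195.6, 26.5]]
```

```bash
python3 -m pendant '0 0 .01 0 0 0;0 0 .02 0 0 0;0 0 .03 0 0 0;0 0 .036 0 0 0;0 0 .04 0 0 0;0 0 .04 0 0 0' && python3 st.py; python3 -m pendant '0 0 .004 0 0 0;0 0 .008 0 0 0' && python3 st.py;  python3 -m pendant '0 0 .004 0 0 0;0 0 .008 0 0 0' && python3 st.py
```

```text
time: 17.5
ee_pos: [0.5189, -0.014, 0.1035]
eef_rot: [0.563, 0.552, -0.347, 0.508]
ft_force: [-1.3, 1.1, 1.6]
width: 0.0004
plate pos [ 28.26 175.81  14.92] F plate [-0.87  1.66  1.41] t 17.5
time: 17.7
ee_pos: [0.5192, -0.0156, 0.1031]
eef_rot: [0.563, 0.552, -0.347, 0.509]
ft_force: [-0.6, 2.8, 2.8]
width: 0.0001
plate pos [ 28.27 174.16  14.92] F plate [0.29 3.46 2.02] t 17.7
time: 17.9
ee_pos: [0.5195, -0.0176, 0.1026]
eef_rot: [0.563, 0.552, -0.347, 0.508]
ft_force: [-0.9, 2.4, 1.9]
width: 0.0005
plate pos [ 28.28 172.03  14.9 ] F plate [-0.16  2.92  1.3 ] t 17.9
```

```bash
for i in 1 2 3; do python3 -m pendant '0 0 .004 0 0 0;0 0 .004 0 0 0' >/dev/null && python3 st.py; done; python3 look.py L4 | grep -A3 side
```

```text
plate pos [ 28.28 170.87  14.9 ] F plate [-0.4   1.95  1.5 ] t 18.1
plate pos [ 28.31 169.96  14.91] F plate [-1.24  2.54  1.61] t 18.3
plate pos [ 28.3  168.96  14.9 ] F plate [-0.02  1.85  0.47] t 18.5
side 769 [[0.3, -1.9, 20.7], [26.5, 43.9, 39.5], [53.7, 144.3, 51.7]] [array([27.5, 72.4]), array([153.1,  56.4]), np.float64(89.4)]
 grip 73 [[15.5, 143.9, 50.8], [28.0, 148.6, 61.0], [38.9, 161.2, 66.7]]
 tip 9 [[22.1, 118.5, 21.6], [22.3, 118.8, 22.4], [28.5, 121.9, 26.3]]
top 49 [[50.6, -6.6, 18.1], [56.1, 57.7, 36.3], [93.4, 88.4, 42.2]] [array([57.9, 35.7]), array([ 43.8, 107.4]), np.float64(23.7)]
```

```bash
for i in 1 2; do python3 -m pendant '0 0 .003 0 0 0;0 0 .003 0 0 0' >/dev/null && python3 st.py; done
```

```text
plate pos [ 28.3  168.53  14.9 ] F plate [-0.64  5.06  2.75] t 18.8
plate pos [ 28.32 168.01  14.89] F plate [-0.31  5.65  3.76] t 19.0
```

```bash
for i in 1 2; do python3 -m pendant '0 0 .002 0 0 0;0 0 .002 0 0 0' >/dev/null && python3 st.py; done
```

```text
plate pos [ 28.29 167.71  14.88] F plate [-0.96  6.5   4.71] t 19.2
plate pos [ 28.34 167.42  14.89] F plate [-1.31  6.79  5.15] t 19.4
```

```bash
python3 -m pendant '0 0 .002 0 0 0;0 0 .002 0 0 0;0 0 .002 0 0 0' >/dev/null && python3 st.py; python3 look.py L5 | grep -A3 side
```

```text
plate pos [ 28.27 167.11  14.86] F plate [-2.72  8.41  5.33] t 19.7
side 773 [[0.5, -2.1, 20.2], [26.7, 43.0, 39.2], [53.8, 143.5, 51.8]] [array([27., 73.]), array([ 55.8, 152.7]), np.float64(0.2)]
 grip 70 [[16.0, 141.7, 51.6], [27.8, 145.7, 61.0], [39.4, 160.0, 64.8]]
 tip 15 [[22.1, 113.7, 23.6], [22.4, 114.2, 23.8], [27.8, 120.0, 26.4]]
top 46 [[51.2, -5.0, 18.0], [56.1, 58.4, 37.8], [84.5, 87.1, 44.2]] [array([56.8, 37.8]), array([32.5, 98.7]), np.float64(19.4)]
```

```bash
python3 -m pendant '0 0 -.01 0 0 0;0 0 -.03 0 0 0;0 0 -.08 0 0 0;0 0 -.16 0 0 0;-.1 0 -.2 0 0 0;-.3 0 -.24 0 0 0;-.5 0 -.3 0 0 0;-.5 0 -.3 0 0 0' && python3 -m pendant '0 0 -.2 0 0 0;0 0 -.4 0 0 0;0 0 -.5 0 0 0;0 0 -.5 0 0 0' && python3 look.py L6
```

```text
time: 20.6
ee_pos: [0.4907, 0.0164, 0.2441]
eef_rot: [0.563, 0.549, -0.345, 0.512]
ft_force: [0.0, 0.8, -0.7]
width: 0.0005
time: 21.0
ee_pos: [0.4664, 0.1394, 0.2693]
eef_rot: [0.561, 0.553, -0.345, 0.511]
ft_force: [0.5, -0.4, 0.1]
width: 0.0002
side 790 [[0.5, -1.5, 19.9], [27.1, 38.6, 39.5], [53.6, 142.7, 51.9]] [array([27. , 72.2]), array([ 55.8, 153. ]), np.float64(0.2)]
 grip 66 [[13.2, 142.8, 51.6], [26.2, 146.3, 60.0], [39.4, 153.6, 64.6]]
 tip 12 [[22.0, 114.7, 22.4], [22.3, 115.6, 22.6], [28.9, 119.3, 25.0]]
top 580 [[2.4, 1.9, 20.9], [30.6, 56.6, 39.7], [57.0, 122.5, 52.8]] [array([29.1, 57.2]), array([ 89. , 163.5]), np.float64(20.2)]
 grip 53 [[16.6, 145.3, 53.3], [28.7, 152.4, 61.2], [42.1, 156.8, 65.0]]
 tip 63 [[19.7, 103.6, 13.9], [21.0, 104.1, 16.4], [27.9, 128.8, 24.9]]
```

View pics/L6topc.png

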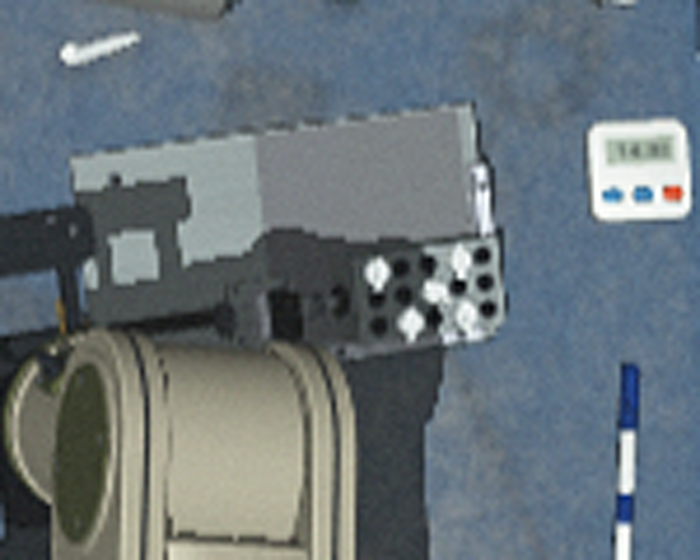

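View pics/L6sidec.png

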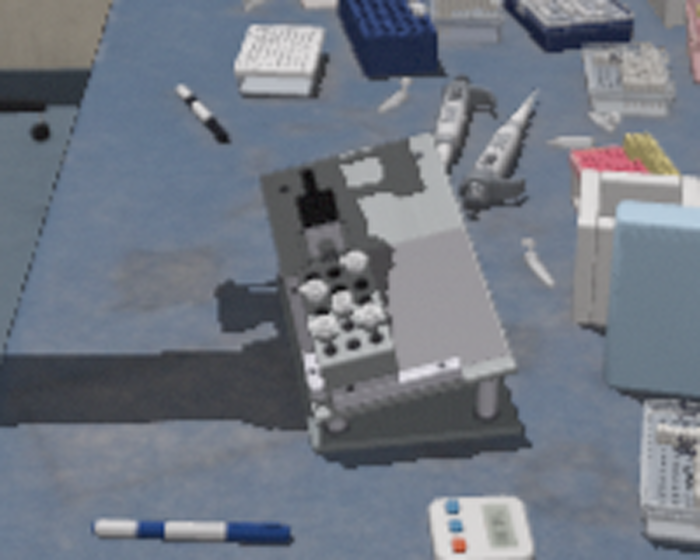

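```bash
python3 -c "
from bench import close_job; print(close_job())"
```

```text
the job is handed in; nothing more can be done
None
```

The tube block is home in the corner of the stand and the clamp holds it. I handed the job in at about 21 s of the 58 s allowed.

- **Grasp:** My first grasp closed above the block because the fingertips sit about 28 mm short of the reported TCP along the tool axis. I saw this in the side view and corrected for it. The second grasp closed at 55.9 mm on the 56 mm block.
- **Placing:** I set the block down, tilted to match the plate, with its centre at plate x ≈ 62, y ≈ 81 mm. I let go only once the force square to the plate went from about −5 N (block hanging) to +7 N (resting). It slid home by itself, so I did not nudge it.
- **Clamp:** I pushed the grip down the slot with the fingers shut. The push needed about 2–3 N of sliding force and rose to 8.4 N over roughly 1.5 mm past contact. That suggests about 6 N in the spring, short of its 10 N stop. I then backed off.

**Last checks**
- **Carriage:** it had moved about 57 mm in both views, and I saw no creep back beyond measurement noise.
- **Block:** its x edges read about 0.5 to 54 mm in the side view and 2.4 to 57 mm in the top view. The two views disagree by 2–3 mm, but their mean fits the seat. Contact with the fences was judged from the pictures only.
- **Bystanders:** the timer, marker pen and well plate looked unmoved. I did not measure their positions.

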